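# Dispense one pump filter and nudge it into the pick-up bay

## Task

Press the grey plunger of the filter dispenser all the way down once and let it come up again, so that a single filter disc is pushed out onto the steel tray. Then push that disc aside with a fingertip, sliding it along the tray until it lies wholly in the pick-up bay between the two low rails. Do not lift the disc, do not bring out a second one, and leave the cups where they stand.

Things in the scene. Friction and masses are not known exactly. Their poses are not given: they have to be found in the camera images.
- dispenser: Filter dispenser with its steel tray, fixed on the table. Origin on the table under the middle of the clear magazine; z up; -x is the way discs come out. Tray floor at z = 6 mm, x -145 to 100, y -165 to 165 mm, with a 4 mm thick lip round it, top at z = 12 mm. White block behind the magazine: x 23 to 95, y -32 to 32, top at z = 70 mm; the plunger stands on it at x = 60, y = 0.
- plunger_top (a point): Centre of the flat top of the plunger's round grey cap, 40 mm across, 12 mm thick, on a 16 mm steel stem. 110 mm above the table when up; it moves straight down 24 mm.
- plunger (a joint): How far the plunger is pressed, in m: 0 up, 0.024 fully down. A spring brings it up: about 4 N starts it, about 10 N holds it fully down. It drives a hidden flat bar 72 mm forward that pushes out the lowest disc; as it rises the bar goes back and the next disc drops.
- magazine (a point): Point on the tray floor (z = 6 mm) under the middle of the stack of four discs, at the dispenser's x = 0, y = 0. The magazine is an open-topped clear square chute, 46 mm by 46 mm outside, top at z = 50 mm; under its front (-x) wall is the 13 mm high outlet.
- filter1: The lowest disc of the stack, the one that comes out: flat rigid white plastic, 36 mm across, 10 mm thick, 12 g. Origin at the centre of its underside, z along its axis. A slow full press slides it out to about x = -72, y = 0 mm in the dispenser's frame, flat on the tray; a fast press sends it farther.
- filter2: Second disc of the stack, like filter1.
- filter3: Third disc of the stack, like filter1.
- filter4: Top disc of the stack, like filter1.
- bay: Pick-up bay fixed on the tray left or right of the outlet (about 105 mm to the dispenser's +y or -y, and 75 mm to its -x): two parallel steel rails, 76 mm long, 4 mm thick, 8 mm high, along the bay's y, 64 mm clear between them, dark floor flush with the tray, both ends open. Origin at the middle of its floor (z = 6 mm); axes parallel to the dispenser's.
- small_cup: Bystander: clear cup with a cream lid, 45 mm wide and 45 mm tall standing loose on the tray on the side of the outlet away from the bay. Origin under its centre.
- bulb_cup: Bystander: clear conical cup with an orange ball on top, 58 mm wide, 109 mm tall, standing on the table beside the tray, at its +y end. Origin under its centre.
- dome_cup: Bystander: clear dome on a cream ring, 110 mm wide, 76 mm tall, standing on the table beside the tray, at its -y end. Origin under its centre.
Mind the look-alikes: they are no part of the job. What is shaped like the filter4 but turquoise or yellow is not meant.

How it is judged:
By the outcome, as a careful person would: the job done as asked, in the order asked, and still so for the second after the job is handed in, with the robot touching nothing.
It also fails if it takes over 48 s, if anything falls off the work surface, if the arm or the gripper's body presses on something with over 40 N, if the wrist force passes 120 N, or if a joint passes its speed limit or range.

## Robot

A 6-joint arm with a two-finger parallel gripper is mounted at the origin on the work surface. World frame = base frame: x ahead of the robot, y to its left, z up, the work surface at z = 0. Lengths are in m, angles in rad, forces in N, time in s.
With the tool pointing down it reaches from about 0.375 to 0.9 m from the base axis. Payload 3.1 kg.
Tool frame: the origin (TCP) lies midway between the tips of the shut fingers; the grasp point (between the pads) lies manip.hold_point_z behind it (manip.hold_point_z is the distance from the TCP to the grasp point, in m); z points along the fingers, y is the direction in which the jaws open and shut (so a half turn about z gives the same grasp; the last joint's range is limited). The gripper opens to 85 mm and grips with 20 to 120 N. Pads are 22 mm wide; open, the fingers measure 114 mm over their backs; the gripper's body (76 mm by 85 mm) begins 54 mm behind the grasp point. The pads swing forward as they close: fully open they stand 13 mm farther back than shut.
Start: joints at [1.032, 0.527, 1.433, -0, 1.181, -0.178], TCP at [0.221, 0.585, 0.231] pointing down, gripper open.
Joint ranges: [-3.08, 3.08], [-0.75, 2.2], [0.22, 2.44], [-1.43, 4.57], [0, 2.65], [-2.85, 2.85]. Speed limits (rad/s): [2.79, 2.79, 3.14, 3.14, 3.14, 3.14].

## Interface

Orientations are given as a unit quaternion [x, y, z, w].
In Python, from station import manip, snapshot, workorder, models gives the robot as it stands.
- The arm moves only by the tool jog_arm, never from a script. Its argument "commands" is a list of rows, each a list of 5 numbers: the opening in per cent of the stroke, from 0 (shut) to 100 (fully open), then the shift along the world's x, y, z in cm, then the turn about the world's z in rad. A call has 1 to 8 rows; each row shifts and turns the pose as measured when the row begins; what a row does not reach is not made up. A row lasts 1/12 s, in which the tool goes at most 41.7 mm and 7.16 degrees, less where a joint would pass 70% of its speed; a pose out of reach is approached as far as the arm can. A call with a gripper value outside its range is refused whole. The fingers move at their own pace and stop on an object; "squeeze" is the grip in N (left out, the last holds). Time passes only in rows, so rows that do not move let the fingers close. It gives the time, the measured TCP pose, the force and the opening at its end, in the units of the state.
- manip.sense(): the state, without advancing time (a new reading comes with each control period).
- snapshot(name): name is "scene" or "top" or "wrist"; returns a dict with "image" (384x512x3 uint8, red, green, blue), "intrinsics" (3x3 intrinsics, pixels), "extrinsics" (4x4, takes a point from camera to world coordinates); the wrist camera has in their place "hand_eye" (4x4, takes a point from camera to tool coordinates, whose origin is the TCP and whose axes are the flange's). Camera axes: x right, y down, z forward; pixel columns grow to the right and rows downward; lengths in m; the calibration is good to about 2 mm. A picture is of the moment at which its call begins: read the wrist's pose just before it. There is no depth.
- workorder.sign_off(): hands the job in, once; it reports no verdict.
Trained networks look in a picture, given as the dict that the camera call returned (one of the last four; its "shot" number tells which), for a name from the list of things; names that differ only in an ending like _2 or _b are one class to them, and where a whole thing is asked for, a point or a joint stands for the part that bears it (a point fixed in the world has none). Each returns a list of dicts, best first, with "score" (0 to 1); they miss things now and then, are a little off and sometimes report something else, mostly with a low value. They report only what shows in the picture. A call takes as long as a camera call. They do not tell look-alikes from the thing itself.
- models.find_in(picture, name): "centre" ([x, y, z] in m, in world coordinates, good to about 4 mm: the middle of the surface that is visible of it).
- models.pinpoint(picture, name): "centre" ([x, y, z] in m, in world coordinates, good to about 4 mm: a listed point, or the origin of a listed thing).
The state is a dict: "t": time; "q": joint angles; "qd": joint speeds; "tau": joint torques, N m; "tcp_pos": TCP position; "tool_rot": TCP orientation; "force": force on the tool from outside, world axes, zero at the start; "ft_torque": the same for the moment, N m; "finger_gap": opening from 0.0 (shut) to 1.0 (fully open).
Only numpy, scipy, OpenCV 4.12 (cv2) and the standard library are available. Lean on these libraries where they do the work, as an engineer would, in place of code of your own. Each camera call takes 0.05 s, during which the arm holds its last target. There are 200 camera calls.

## Working session

There is one attempt and no reset: what is moved stays moved. The work goes in short steps, Python scripts to look and compute and a tool call to move; the robot and the scene stay as the last step left them, time stands still between calls to the robot, and variables do not carry over. Pictures are saved under pics/ and viewed, about 8 in all and at most 12, crops included, and the job is handed in when it is done.

Besides the shell and the picture viewer there is one more tool, called after "Call:" as a command line: name --pt "numbers of a row" for each row, then --argument value for the rest. jog_arm: Moves the arm, as the interface text tells. Its arguments: {"type":"object","properties":{"commands":{"type":"array","items":{"type":"array","items":{"type":"number"}}},"squeeze":{"type":"number"}},"required":["commands"]}

```bash
mkdir -p pics
cat > h.py <<'E'
from station import manip, snapshot, workorder, models
import numpy as np, cv2
def save(p,n): cv2.imwrite(f'pics/{n}.png',p['image'][:,:,::-1])
def ray(p,u,v,z):
    K=np.array(p['intrinsics']);T=np.array(p['extrinsics'])
    d=T[:3,:3]@np.linalg.inv(K)@[u,v,1];o=T[:3,3];return o+d*(z-o[2])/d[2]
def proj(p,X):
    K=np.array(p['intrinsics']);T=np.linalg.inv(np.array(p['extrinsics']))
    c=T[:3,:3]@np.array(X)+T[:3,3];c=K@c;return c[:2]/c[2]
E
python3 - <<'E'
from h import *
s=manip.sense();print(s['t'],s['tcp_pos'],s['tool_rot'],s['force'],s['finger_gap'],manip.hold_point_z)
ps={}
for c in('scene','top'):
    p=snapshot(c);ps[c]=p;save(p,c)
    for n in('dispenser','plunger_top','magazine','bay','small_cup','bulb_cup','dome_cup','filter1'):
        print(c,n,[(np.round(r['centre'],3).tolist(),round(r['score'],2)) for r in models.pinpoint(p,n)[:2]])
a=np.hstack([]) 
import pickle;pickle.dump(ps,open('ps.pkl','wb'))
E
```

```text
0.0 [0.22024999 0.58413262 0.2303273 ] [ 1.79401852e-01  9.83775260e-01 -1.03671469e-03 -3.71426697e-04] [ 0.05500321  0.46079363 -0.57084441] 1.0025340299883343 0.0187
scene dispenser [([0.598, -0.121, 0.002], 0.9), ([0.619, 0.104, 0.004], 0.46)]
scene plunger_top [([0.653, -0.14, 0.107], 0.54)]
scene magazine [([0.596, -0.116, 0.004], 0.87)]
scene bay [([0.486, -0.204, 0.008], 0.87), ([0.548, 0.011, 0.005], 0.41)]
scene small_cup [([0.553, 0.013, 0.006], 0.61)]
scene bulb_cup [([0.622, 0.105, 0.003], 0.59)]
scene dome_cup [([0.452, -0.331, 0.004], 0.81), ([0.596, -0.124, 0.033], 0.41)]
scene filter1 [([0.79, -0.076, 0.0], 0.72), ([0.596, -0.123, 0.032], 0.68)]
top dispenser [([0.592, -0.123, 0.002], 0.79)]
top plunger_top [([0.656, -0.135, 0.109], 0.65)]
top magazine [([0.593, -0.121, 0.006], 0.74), ([0.652, -0.135, 0.113], 0.7)]
top bay [([0.487, -0.208, 0.007], 0.86)]
top small_cup [([0.557, 0.004, 0.006], 0.68)]
top bulb_cup [([0.619, 0.105, 0.0], 0.96)]
top dome_cup [([0.452, -0.326, 0.0], 0.68)]
top filter1 [([0.792, -0.073, 0.002], 0.65), ([0.596, -0.117, 0.036], 0.43)]Traceback (most recent call last):
  File "<stdin>", line 8, in <module>
    return _nx.concatenate(arrs, 1, dtype=dtype, casting=casting)
           ~~~~~~~~~~~~~~~^^^^^^^^^^^^^^^^^^^^^^^^^^^^^^^^^^^^^^^
ValueError: need at least one array to concatenate
```

View pics/scene.png

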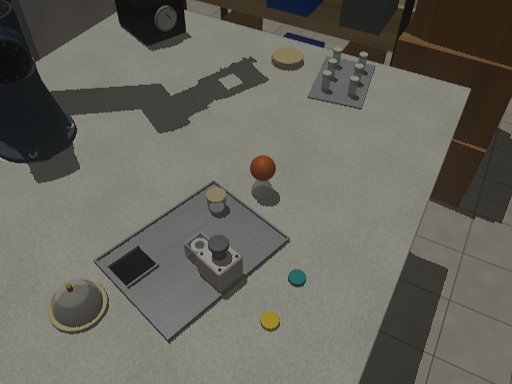

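View pics/top.png

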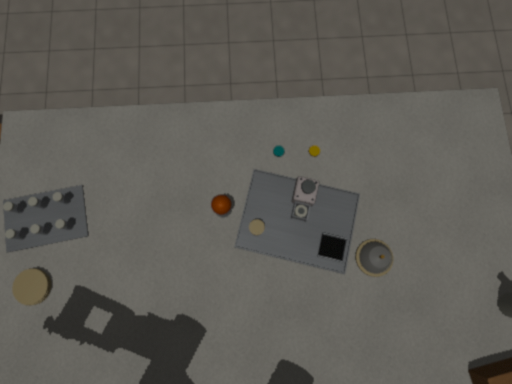

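The scene view shows the tray with its white block and grey cap at (219,245) and the dark bay at (132,265). The top view shows the cap at (308,186), the magazine at (300,211), the bay at (332,247), the small cup at (257,227) and tray corners near (255,171), (358,192), (345,271) and (236,248). Next I'll fit the dispenser pose.

```bash
cat >> h.py <<'E'
def W(P,x,y,z=0.006):  # dispenser mm -> world
    c,s=np.cos(P[2]),np.sin(P[2]);return np.array([P[0]+(c*x-s*y)/1e3,P[1]+(s*x+c*y)/1e3,z])
def D(P,X):
    c,s=np.cos(P[2]),np.sin(P[2]);d=(np.array(X[:2])-P[:2])*1e3;return np.array([c*d[0]+s*d[1],-s*d[0]+c*d[1]])
E
python3 - <<'E'
from h import *
from scipy.optimize import least_squares
S=snapshot('scene');T=snapshot('top')
cT=[(255,171),(358,192),(345,271),(236,248)]; cS=[(289,239),(168,332),(96,261),(214,183)]
cd=[(102,167),(102,-167),(-147,-167),(-147,167)]
pts=[((.598,-.121),0,0),((.592,-.123),0,0),((.596,-.116),0,0),((.593,-.121),0,0),((.653,-.14),60,0),((.656,-.135),60,0),((.486,-.204),-75,-105),((.487,-.208),-75,-105)]
for nm,p,c in(('T',T,cT),('S',S,cS)):
    for px,d in zip(c,cd):
        X=ray(p,*px,.012);pts.append((tuple(X[:2]),*d))
f=lambda P:np.concatenate([(W(P,x,y)[:2]-X)*1e3 for X,x,y in pts])
r=least_squares(f,[.595,-.12,-.28],loss='soft_l1',f_scale=3);P=r.x
print(P,np.degrees(P[2]));print(np.round(r.fun.reshape(-1,2) if 0 else f(P).reshape(-1,2),1))
np.save('P.npy',P)
ims=[]
for p,c0 in((T,(225,155)),(S,(80,170))):
    k=4 if p is T else 3
    w,h=(145,130) if p is T else (220,175)
    im=cv2.resize(p['image'][c0[1]:c0[1]+h,c0[0]:c0[0]+w,::-1],None,fx=k,fy=k,interpolation=cv2.INTER_CUBIC)
    def pl(q,col,z):
        a=np.array([(proj(p,W(P,x,y,z))-c0+.5)*k for x,y in q],int);cv2.polylines(im,[a],True,col,1)
    pl([(-149,-169),(104,-169),(104,169),(-149,169)],(0,255,0),.012)
    pl([(23,-32),(95,-32),(95,32),(23,32)],(0,0,255),.07)
    pl([(-23,-23),(23,-23),(23,23),(-23,23)],(255,0,0),.05)
    pl([(-107,-143),(-43,-143),(-43,-67),(-107,-67)],(255,0,255),.006)
    pl([(60+20*np.cos(t),20*np.sin(t)) for t in np.linspace(0,6.2,30)],(0,255,255),.11)
    ims.append(cv2.resize(im,(600,int(im.shape[0]*600/im.shape[1]))))
cv2.imwrite('pics/o1.png',ims[0]);cv2.imwrite('pics/o2.png',ims[1])
for x,y,n in((60,0,'pl'),(-72,0,'disc'),(-75,-105,'bay')):print(n,W(P,x,y))
print('cup',D(P,(.555,.0085)))
E
```

```text
[ 0.5952913  -0.12238561 -0.28616458] -16.39602284536646
[[ -2.7  -1.4]
 [  3.3   0.6]
 [ -0.7  -6.4]
 [  2.3  -1.4]
 [ -0.1   0.7]
 [ -3.1  -4.3]
 [  7.7   2.1]
 [  6.7   6.1]
 [  9.6   6.2]
 [ -2.8  -7.5]
 [-11.5  -1.2]
 [  0.4   8.1]
 [  0.2   6.3]
 [  8.1 -15.9]
 [-11.6  -3.3]
 [-11.2  11.2]]
pl [ 0.65285132 -0.13932211  0.006     ]
disc [ 0.52621929 -0.10206182  0.006     ]
bay [ 0.49370243 -0.20194502  0.006     ]
cup [-75.59851994 114.18974144]
```

View pics/o1.png

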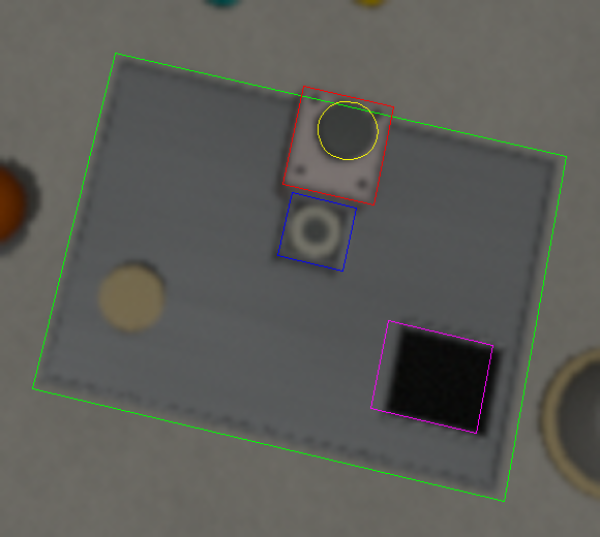

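View pics/o2.png

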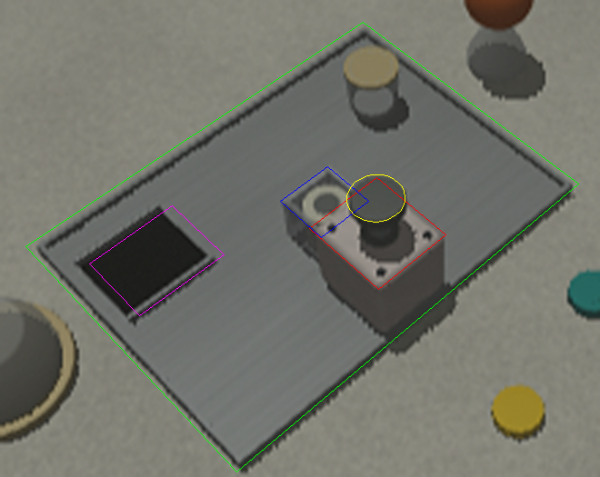

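The overlay agrees to a few mm. The black bay sits about 6 mm farther towards -y than drawn, and its rails run along y. I'll move over towards the plunger and refine from close by.

Call:
jog_arm --pt "0 2 -3.4 0 -0.12" --pt "0 2 -3.4 0 -0.12" --pt "0 2 -3.4 0 -0.12" --pt "0 2 -3.4 0 -0.12" --pt "0 2 -3.4 0 -0.12" --pt "0 2 -3.4 0 -0.12" --pt "0 2 -3.4 0 -0.12" --pt "0 2 -3.4 0 -0.12"

```text
t: 1.67
tcp_pos: [0.3813, 0.3102, 0.2323]
tool_rot: [0.624, 0.781, 0.005, 0.002]
force: [0.4, -0.3, 0.6]
finger_gap: 0.003
```

Call:
jog_arm --pt "0 2 -3.4 0 -0.12" --pt "0 2 -3.4 0 -0.12" --pt "0 2 -3.4 0 -0.12" --pt "0 2 -3.4 0 -0.12" --pt "0 2 -3.4 0 -0.12" --pt "0 2 -3.4 0 0" --pt "0 2 -3.4 0 0" --pt "0 2 -3.4 0 0"

```text
t: 2.33
tcp_pos: [0.5475, 0.0231, 0.2348]
tool_rot: [0.836, 0.549, 0.007, 0.005]
force: [0.2, 0.7, -0.3]
finger_gap: -0.001
```

Call:
jog_arm --pt "0 0.5 -3.4 0 0.1" --pt "0 0.5 -3.4 0 0.03" --pt "0 0.5 -3.4 0 0" --pt "0 0.5 -3.4 0 0" --pt "0 0 0 0 0"

```text
t: 2.75
tcp_pos: [0.5745, -0.1287, 0.2358]
tool_rot: [0.799, 0.602, 0.009, 0.01]
force: [1.2, -0.2, 0.2]
finger_gap: 0.001
```

```bash
cat >> h.py <<'E'
from scipy.spatial.transform import Rotation as R
def wrist():
    s=manip.sense();p=snapshot('wrist');M=np.eye(4);M[:3,:3]=R.from_quat(s['tool_rot']).as_matrix();M[:3,3]=s['tcp_pos']
    p['extrinsics']=M@np.array(p['hand_eye']);return s,p
E
python3 - <<'E'
from h import *
P=np.load('P.npy')
s,p=wrist();print(s['t'],s['tcp_pos'],s['tool_rot'],np.round(p['extrinsics'],3));save(p,'w1');np.savez('w1',ext=p['extrinsics'],K=p['intrinsics'])
for c in('plunger_top','bay','magazine'):
    print(c,[(np.round(r['centre'],3).tolist(),round(r['score'],2)) for r in models.pinpoint(p,c)[:2]])
for c in ('top','scene'):
    q=snapshot(c);g=q['image'].max(2);m=np.zeros_like(g)
    u,v=proj(q,W(P,-75,-108)).astype(int);b=(g[v-18:v+19,u-32:u+33]<28).astype(np.uint8)
    n,l,st,ce=cv2.connectedComponentsWithStats(b);i=1+np.argmax(st[1:,4]);k=cv2.findContours((l==i).astype(np.uint8),0,2)[0]
    bx=cv2.boxPoints(cv2.minAreaRect(k[0]))+[u-32,v-18]
    X=np.array([ray(q,*a,.006)[:2] for a in bx]);print(c,st[i],X.round(3).tolist(),X.mean(0),D(P,X.mean(0)))
E
```

```text
2.75 [ 0.57446293 -0.12871954  0.23584734] [0.7986499  0.60164715 0.00910121 0.00980858] [[ 0.961 -0.269 -0.063  0.594]
 [-0.275 -0.91  -0.309 -0.049]
 [ 0.026  0.315 -0.949  0.379]
 [ 0.     0.     0.     1.   ]]
plunger_top [([0.65, -0.135, 0.11], 0.91)]
bay [([0.49, -0.212, 0.007], 0.71)]
magazine [([0.597, -0.123, 0.003], 0.79)]
top [  0  11  65  26 638] [[0.521, -0.11], [0.511, -0.299], [0.439, -0.29], [0.449, -0.104]] [ 0.4799475  -0.20079904] [ -88.51904738 -107.78328732]
scene [42  7 10 10 10] [[0.522, -0.182], [0.522, -0.182], [0.492, -0.173], [0.492, -0.173]] [ 0.50686758 -0.17757189] [-69.250148  -77.9018448]
```

View pics/w1.png

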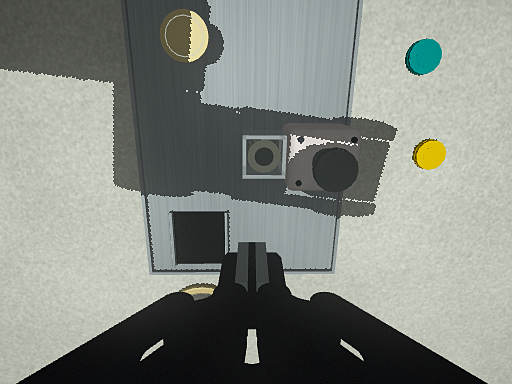

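The wrist view shows the cap centred at (335,170), the magazine at (264,156), the dark bay with corners (173,212), (228,210), (229,263), (175,264), and the tray edges.

Run:
```python
from h import *
P=np.load('P.npy');z=np.load('w1.npz');p={'extrinsics':z['ext'],'intrinsics':z['K']}
for n,u,v,h in(('cap',335,170,.11),('mag',264,156,.05),('b1',173,212,.006),('b2',228,210,.006),('b3',229,263,.006),('b4',175,264,.006),('tR0',361,10,.012),('tR1',334,271,.012),('tL0',127,30,.012),('tL1',151,271,.012),('cup',186,36,.051)):
    X=ray(p,u,v,h);print(n,X.round(4)[:2],D(P,X).round(1))
im=cv2.imread('pics/w1.png')
```

```text
cap [ 0.6522 -0.1358] [58.3  3.2]
mag [ 0.5961 -0.1191] [-0.2  3.4]
b1 [ 0.4683 -0.165 ] [-109.8  -76.7]
b2 [ 0.5349 -0.182 ] [-41.1 -74.2]
b3 [ 0.5137 -0.2544] [ -41.  -149.7]
b4 [ 0.445  -0.2351] [-112.4 -150.6]
tR0 [ 0.7324 -0.0084] [ 99.4 148. ]
tR1 [ 0.6452 -0.3032] [  98.9 -159.4]
tL0 [0.4954 0.0392] [-141.4  126.8]
tL1 [ 0.4138 -0.2329] [-142.9 -157.2]
cup [0.5562 0.0104] [-75.  116.3]
```

Call:
jog_arm --pt "0 2.6 -0.3 -2 0" --pt "0 2.6 -0.3 -2 0" --pt "0 2.6 -0.2 -2 0" --pt "0 0 0 -2 0" --pt "0 0 0 -2 0" --pt "0 0 0 0 0"

```text
t: 3.55
tcp_pos: [0.6539, -0.1176, 0.1353]
tool_rot: [0.792, 0.61, 0.011, 0.009]
force: [-0.5, 0.8, -0.3]
finger_gap: 0.002
```

Call:
jog_arm --pt "0 -0.1 -1 0 -0.028" --pt "0 0 -0.9 0 0" --pt "0 0 0 0 0" --pt "0 0 0 -0.8 0" --pt "0 0 0 -0.8 0" --pt "0 0 0 0 0"

```text
t: 4.05
tcp_pos: [0.6541, -0.136, 0.1236]
tool_rot: [0.8, 0.599, 0.012, 0.011]
force: [-0.2, 0.4, 0.2]
finger_gap: -0.002
```

Call:
jog_arm --pt "0 0 0 -0.4 0" --pt "0 0 0 -0.4 0" --pt "0 0 0 -0.3 0" --pt "0 0 0 -0.2 0" --pt "0 0 0 -0.2 0" --pt "0 0 0 -0.2 0" --pt "0 0 0 -0.2 0" --pt "0 0 0 -0.2 0"

```text
t: 4.72
tcp_pos: [0.6544, -0.1363, 0.105]
tool_rot: [0.8, 0.599, 0.012, 0.013]
force: [-1.8, 0.4, 6.8]
finger_gap: 0.001
```

Call:
jog_arm --pt "0 0 0 -0.2 0" --pt "0 0 0 -0.2 0" --pt "0 0 0 -0.2 0" --pt "0 0 0 -0.2 0" --pt "0 0 0 -0.2 0" --pt "0 0 0 -0.2 0" --pt "0 0 0 -0.2 0" --pt "0 0 0 -0.2 0"

```text
t: 5.38
tcp_pos: [0.6544, -0.1364, 0.0988]
tool_rot: [0.8, 0.6, 0.012, 0.014]
force: [-3.1, 0.5, 7.3]
finger_gap: -0.003
```

Call:
jog_arm --pt "0 0 0 -0.25 0" --pt "0 0 0 -0.25 0" --pt "0 0 0 -0.25 0" --pt "0 0 0 -0.25 0" --pt "0 0 0 -0.25 0" --pt "0 0 0 -0.25 0" --pt "0 0 0 -0.25 0" --pt "0 0 0 -0.25 0"

```text
t: 6.05
tcp_pos: [0.6545, -0.1363, 0.091]
tool_rot: [0.799, 0.601, 0.012, 0.016]
force: [-3.1, 0.8, 9.1]
finger_gap: -0.001
```

Call:
jog_arm --pt "0 0 0 -0.25 0" --pt "0 0 0 -0.25 0" --pt "0 0 0 -0.25 0" --pt "0 0 0 -0.25 0" --pt "0 0 0 -0.25 0" --pt "0 0 0 -0.3 0" --pt "0 0 0 -0.3 0" --pt "0 0 0 -0.3 0"

```text
t: 6.72
tcp_pos: [0.6546, -0.1363, 0.0861]
tool_rot: [0.798, 0.602, 0.012, 0.018]
force: [-6.2, 1.7, 16.7]
finger_gap: -0.001
```

Call:
jog_arm --pt "0 0 0 -0.4 0" --pt "0 0 0 -0.4 0"

```text
t: 6.88
tcp_pos: [0.6546, -0.1364, 0.0861]
tool_rot: [0.798, 0.603, 0.012, 0.019]
force: [-6.5, 2.1, 21.9]
finger_gap: -0.0
```

Call:
jog_arm --pt "0 0 0 0.3 0" --pt "0 0 0 0.4 0" --pt "0 0 0 0.5 0" --pt "0 0 0 0.7 0" --pt "0 0 0 1 0" --pt "0 0 0 2 0" --pt "0 0 0 3 0" --pt "0 0 0 3 0"

```text
t: 7.55
tcp_pos: [0.6501, -0.1344, 0.1963]
tool_rot: [0.798, 0.603, 0.009, 0.014]
force: [0.1, -0.6, 0.0]
finger_gap: -0.0
```

Call:
jog_arm --pt "0 -2 1.6 2 0" --pt "0 -3 1.6 0 0" --pt "0 -3 1.6 0 0" --pt "0 -3 1 0 0" --pt "0 0 0 0 0"

```text
t: 7.97
tcp_pos: [0.5419, -0.0769, 0.2263]
tool_rot: [0.798, 0.603, 0.014, 0.021]
force: [-0.5, 1.1, -0.3]
finger_gap: -0.002
```

Run:
```python
from h import *
P=np.array([.5958,-.1200,-.2862]);np.save('P.npy',P)
s,p=wrist();print(s['t'],s['tcp_pos'],s['tool_rot']);save(p,'w2');np.savez('w2',ext=p['extrinsics'],K=p['intrinsics'])
for c in('plunger_top','bay','filter1'):
    print(c,[(np.round(r['centre'],3).tolist(),D(P,r['centre']).round(1).tolist(),round(r['score'],2)) for r in models.pinpoint(p,c)[:4]])
```

```text
7.9667 [ 0.5419263  -0.07688372  0.22627963] [0.79768295 0.60253464 0.01404158 0.02137153]
plunger_top [([0.652, -0.138, 0.112], [58.9, -1.2], 0.93)]
bay [([0.489, -0.212, 0.01], [-76.2, -118.5], 0.75), ([0.597, -0.122, 0.008], [1.6, -1.5], 0.43)]
filter1 [([0.598, -0.119, 0.032], [1.7, 1.3], 0.94), ([0.787, -0.184, 0.002], [201.5, -7.8], 0.86), ([0.526, -0.1, 0.007], [-72.5, -0.3], 0.84), ([0.795, -0.071, -0.001], [177.5, 103.7], 0.63)]
```

View pics/w2.png

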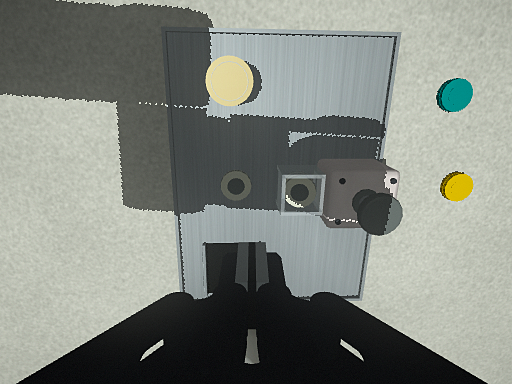

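The wrist view shows one disc on the tray at (236,186), which is dispenser (-72,0). The plunger is back up and the cups are unmoved. I'll go behind the disc on its +y side, with the fingers slightly open so that they cradle it, and descend.

Call:
jog_arm --pt "12 -0.2 1 -3 0" --pt "12 -0.2 1 -3.5 0" --pt "12 0 0 -3.5 0" --pt "12 0 0 -3 0" --pt "12 0 0 -2 0" --pt "12 0 0 0 0"

```text
t: 8.67
tcp_pos: [0.5614, -0.0667, 0.0747]
tool_rot: [0.799, 0.6, 0.024, 0.036]
force: [-0.5, -0.2, 0.0]
finger_gap: 0.123
```

Call:
jog_arm --pt "12 -0.8 0.4 0 0" --pt "12 -0.8 0.3 0 0" --pt "12 -0.7 0.2 0 0" --pt "12 0 0 -1 0" --pt "12 0 0 -1 0" --pt "12 0 0 -1 0" --pt "12 0 0 0 0"

```text
t: 9.25
tcp_pos: [0.5423, -0.0595, 0.0463]
tool_rot: [0.799, 0.6, 0.027, 0.041]
force: [0.1, -0.2, 0.1]
finger_gap: 0.12
```

Call:
jog_arm --pt "12 -0.4 0.2 -0.8 0" --pt "12 0 0 -0.8 0" --pt "12 0 0 -0.7 0" --pt "12 0 0 -0.5 0" --pt "12 0 0 -0.4 0" --pt "12 0 0 0 0"

```text
t: 9.75
tcp_pos: [0.5405, -0.0583, 0.0115]
tool_rot: [0.799, 0.6, 0.028, 0.042]
force: [0.2, 0.8, -0.6]
finger_gap: 0.119
```

Call:
jog_arm --pt "12 -0.15 -0.47 0 0" --pt "12 -0.15 -0.47 0 0" --pt "12 -0.1 -0.3 0 0" --pt "12 -0.1 -0.3 0 0" --pt "12 -0.1 -0.4 0 0" --pt "12 -0.15 -0.47 0 0" --pt "12 -0.15 -0.47 0 0" --pt "12 -0.1 -0.3 0 0"

```text
t: 10.42
tcp_pos: [0.5308, -0.0938, 0.0126]
tool_rot: [0.799, 0.6, 0.029, 0.044]
force: [0.3, -0.6, 0.1]
finger_gap: 0.118
```

```bash
cat > look.py <<'E'
from h import *
import sys
P=np.load('P.npy');s=manip.sense();print(s['t'],s['tcp_pos'].round(4),D(P,s['tcp_pos']).round(1),s['force'].round(1))
ims=[]
for c in('top','scene'):
    p=snapshot(c);u,v=proj(p,W(P,-75,-55)).astype(int)
    print(c,[(np.round(r['centre'],3).tolist(),D(P,r['centre']).round(1).tolist(),round(r['score'],2)) for r in models.pinpoint(p,'filter1')[:4]])
    ims.append(cv2.resize(p['image'][v-45:v+45,u-60:u+60,::-1],(400,300),interpolation=cv2.INTER_CUBIC))
cv2.imwrite(f'pics/{sys.argv[1]}.png',np.hstack(ims))
E
python3 look.py a1
```

```text
10.4167 [ 0.5308 -0.0938  0.0126] [-69.7   6.8] [ 0.3 -0.6  0.1]
top [([0.79, -0.177, 0.0], [202.0, -0.1], 0.68), ([0.789, -0.074, 0.001], [172.3, 98.6], 0.66), ([0.594, -0.118, 0.03], [-1.9, 1.4], 0.44)]
scene [([0.785, -0.185, 0.003], [199.4, -8.7], 0.87), ([0.6, -0.126, 0.026], [5.5, -4.4], 0.69), ([0.791, -0.076, -0.002], [175.1, 97.8], 0.66), ([0.525, -0.118, 0.008], [-68.7, -18.7], 0.65)]
```

View pics/a1.png

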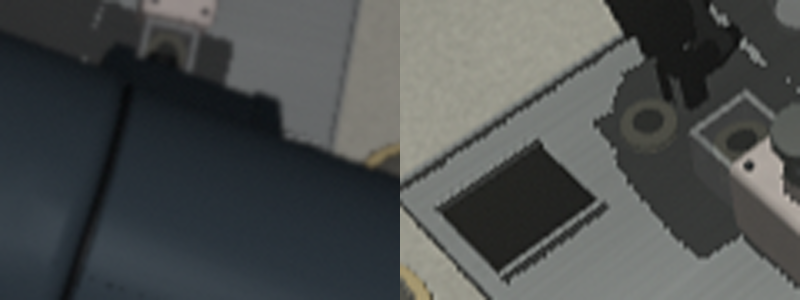

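The disc is moving ahead of the fingers, at about dispenser (-69,-19). I'll keep pushing.

Call:
jog_arm --pt "12 -0.2 -0.5 -0.1 0" --pt "12 -0.2 -0.56 0 0" --pt "12 -0.2 -0.56 0 0" --pt "12 -0.2 -0.56 -0.05 0" --pt "12 -0.2 -0.56 0 0" --pt "12 -0.2 -0.56 0 0" --pt "12 -0.2 -0.56 -0.05 0" --pt "12 -0.15 -0.4 0 0"

```text
t: 11.28
tcp_pos: [0.5139, -0.1388, 0.0102]
tool_rot: [0.798, 0.601, 0.029, 0.043]
force: [-1.2, -0.5, 0.2]
finger_gap: 0.118
```

```bash
python3 look.py a2
```

```text
11.2833 [ 0.5139 -0.1388  0.0102] [-73.3 -41.2] [-1.2 -0.5  0.2]
top [([0.788, -0.18, -0.001], [201.3, -3.6], 0.59), ([0.793, -0.074, -0.001], [175.9, 100.1], 0.46)]
scene [([0.792, -0.073, -0.001], [174.9, 100.3], 0.82), ([0.787, -0.181, 0.005], [200.4, -4.6], 0.73), ([0.505, -0.165, 0.008], [-74.6, -68.4], 0.67), ([0.599, -0.124, 0.026], [3.7, -2.6], 0.52)]
```

Call:
jog_arm --pt "12 -0.2 -0.56 0 0" --pt "12 -0.2 -0.56 0 0" --pt "12 -0.2 -0.56 0 0" --pt "12 -0.2 -0.56 0 0" --pt "12 -0.2 -0.56 0 0" --pt "12 -0.2 -0.56 0 0" --pt "12 -0.15 -0.4 0 0" --pt "12 -0.1 -0.3 0 0"

```text
t: 12.15
tcp_pos: [0.4983, -0.1817, 0.0103]
tool_rot: [0.797, 0.602, 0.029, 0.043]
force: [-0.2, -0.4, 0.3]
finger_gap: 0.119
```

```bash
python3 look.py a3
```

```text
12.15 [ 0.4983 -0.1817  0.0103] [-76.1 -86.7] [-0.2 -0.4  0.3]
top [([0.792, -0.18, 0.001], [204.9, -1.9], 0.54), ([0.79, -0.073, 0.002], [173.0, 100.2], 0.41)]
scene [([0.49, -0.206, 0.007], [-77.6, -112.8], 0.7), ([0.786, -0.184, 0.004], [200.4, -7.9], 0.68), ([0.596, -0.125, 0.025], [1.7, -5.0], 0.67), ([0.793, -0.074, 0.002], [175.8, 99.6], 0.56)]
```

View pics/a3.png

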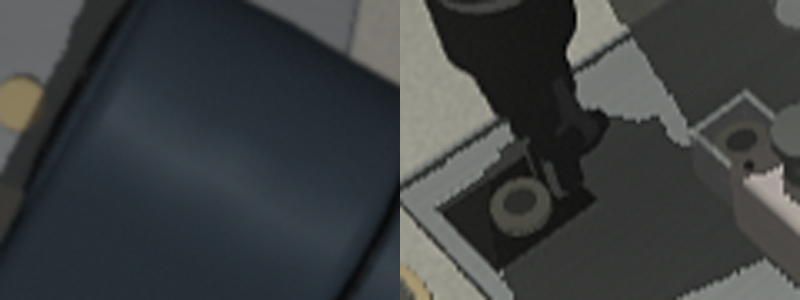

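The disc lies mid-bay, at about (520,206) in the scene crop. I'll back off along +y and then lift clear.

Call:
jog_arm --pt "12 0.12 0.4 0 0" --pt "12 0.15 0.5 0 0" --pt "12 0 0 1 0" --pt "12 0 0 2 0" --pt "12 0 0 3 0" --pt "12 0 0 3 0" --pt "12 0 0 3 0" --pt "12 0 0 3 0"

```text
t: 13.02
tcp_pos: [0.4959, -0.164, 0.1616]
tool_rot: [0.796, 0.604, 0.025, 0.034]
force: [0.7, -0.6, -0.7]
finger_gap: 0.118
```

Call:
jog_arm --pt "12 0 3 2 0" --pt "12 0 3 2 0" --pt "12 0 3 0 0" --pt "12 0 3 0 0" --pt "12 0 3 0 0" --pt "12 0 3 0 0" --pt "12 0 3 0 0" --pt "12 0 0 0 0"

```text
t: 13.68
tcp_pos: [0.4991, 0.054, 0.2204]
tool_rot: [0.796, 0.603, 0.033, 0.047]
force: [-0.2, 0.0, 0.4]
finger_gap: 0.12
```

Call:
jog_arm --pt "12 0 3 0 0" --pt "12 0 3 0 0" --pt "12 0 3 0 0" --pt "12 0 3 0 0" --pt "12 0 3 0 0" --pt "12 0 3 0 0" --pt "12 0 3 0 0" --pt "12 0 0 0 0"

```text
t: 14.35
tcp_pos: [0.4961, 0.2733, 0.2259]
tool_rot: [0.794, 0.605, 0.035, 0.05]
force: [-0.4, -0.4, -0.2]
finger_gap: 0.117
```

```bash
python3 look.py a4
python3 - <<'E'
from h import *
P=np.load('P.npy');p=snapshot('top')
for n in('small_cup','bulb_cup','dome_cup','bay','plunger_top'):print(n,[np.round(r['centre'],3).tolist() for r in models.pinpoint(p,n)[:1]])
E
```

```text
14.35 [0.4961 0.2733 0.2259] [-206.7  349.1] [-0.4 -0.4 -0.2]
top [([0.791, -0.076, 0.002], [175.0, 97.2], 0.64), ([0.788, -0.182, -0.002], [201.4, -5.4], 0.6), ([0.492, -0.209, 0.006], [-74.5, -114.7], 0.45), ([0.596, -0.119, 0.032], [-0.5, 0.7], 0.44)]
scene [([0.794, -0.073, -0.001], [177.3, 100.9], 0.74), ([0.492, -0.205, 0.008], [-75.6, -110.8], 0.62), ([0.596, -0.125, 0.026], [1.1, -4.7], 0.59)]
small_cup [[0.557, 0.006, 0.006]]
bulb_cup [[0.62, 0.106, -0.0]]
dome_cup [[0.452, -0.327, 0.003]]
bay [[0.488, -0.21, 0.005]]
plunger_top [[0.655, -0.139, 0.111]]
```

View pics/a4.png

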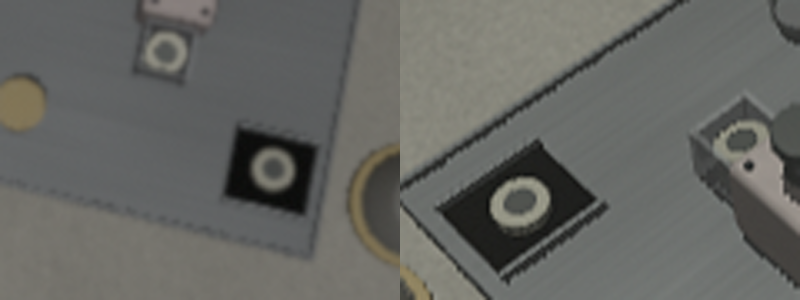

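The disc, at (272,170) in the top crop, lies centred on the dark bay floor with margin on every side. No second disc has come out, the plunger is up and the cups are where they were. I'll hand it in.

```bash
python3 -c "
from station import workorder;print(workorder.sign_off())"
```

```text
the job is handed in; nothing more can be done
None
```

I pressed the plunger slowly to its stop once and let it come back up, and a single disc came out at about (-72, 0) mm in the dispenser's frame. I then slid the disc along the tray with the fingertips, the gripper about 12% open to cradle it, until it lay in the bay. The arm was backed off clear before I handed the job in at about 14.5 s.

**Last checks:**
- **Disc:** it was measured at about (-75, -113) mm and the bay centre at about (-76, -115) mm. The disc was wholly on the dark bay floor in both views, with margin all round.
- **Dispenser:** no second disc came out, and the plunger top was back at 111 mm.
- **Cups:** all three were within about 3 mm of where they were first measured.
- **Force:** the highest reading I saw was about 22 N on the wrist at the bottom of the press.

**Failed or disagreed:**
- My attempt to find the bay by its dark colour failed, so I measured it from the wrist picture and the network instead.
- The text's approximate 105 mm offset for the bay came out nearer 115 mm, and I used the measured value.
- The tool drifted to about 6° of tilt over the job, with no visible effect.

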